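# Set the detector stand-off over a lead pot and hold it

## Task

Get the smaller of the two lead pots ready for a reading: set it down upright inside the ring seat of the stand-off gauge (do not drop it) and let go of it. Then draw the gauge's sprung rod out of its tube by the upright knob until its pointer lines up with the mark fin of the sliding index, and finish while still holding it there against the spring. Do not shift the index, the other pot or the other things on the worktop.

Things in the scene. Friction and masses are not known exactly. Their poses are not given: they have to be found in the camera images.
- gauge: Stand-off gauge, fixed to the worktop: aluminium plate 180 (its x) by 340 (y) by 10 mm. Origin: centre of its underside; z up. A steel tube (29 mm across, top at z = 60 mm) lies along y at x = -15 mm, from y = -160 to -5 mm; the rod comes out of its +y end (left). The scale bar with the index lies along y at x = -72 mm (nearest the robot), up to 34 mm high.
- seat (a point): Centre of the ring seat's floor, which is the plate's top, 10 mm above the worktop; it is at x = 58, y = -110 mm in the gauge's frame and shares the gauge's axes. Ring: 50 mm inside, 62 mm outside diameter, 8 mm high above the floor. The tube's side is 58 mm from this point, towards the robot.
- small_pot: The smaller lead pot: upright cylinder 42 mm in diameter, 78 mm high with the small round knob on its top; straight-sided body up to about 50 mm, shut lid fixed. About 0.6 kg. Origin: centre of its underside; z up.
- large_pot: The larger lead pot, same shape, 50 mm in diameter, 92 mm high; a bystander. Origin: centre of its underside.
- pull_rod: Sprung rod with grey crosshead, knob, pointer and a black detector head (32 mm across, at gauge x = 58 mm, top 66 mm above the worktop). Starts fully in; draws out along the gauge's +y, end stop at 130 mm, mark 55 to 105 mm from the start. The spring pulls back with 4 N at the start and 0.4 N more a cm. Origin: on the knob's axis, 62 mm above the worktop; z up, y the pulling direction.
- knob_grip (a point): On the axis of the rod's upright pull knob, at mid height, 100 mm above the worktop: a black ribbed round handle 24 mm in diameter, from 76 to 124 mm above the worktop, free all round. Travels with the rod.
- pointer_tip (a point): Tip of the thin dark steel pointer that reaches from the crosshead to the scale, 33 mm above the worktop; at the start at x = -55, y = 35 mm in the gauge's frame; it travels with the rod and always has the same y in the gauge's frame as the knob's axis.
- index_mark (a point): End of the index's mark, a 3 mm thick dark steel fin on a black saddle on the scale bar, pointing at the rod, 33 mm above the worktop. The index sits stiffly (about 6 N to move), is set beforehand differently each time, and must stay. Axes as the gauge's; aligned when pointer_tip has the same y along the gauge.
- survey_meter: Yellow and black hand meter, 120 x 66 x 56 mm, bystander left of the gauge. Origin: centre of its underside.
- syringe_shield: White and grey upright syringe shield, 36 mm in diameter, 78 mm high, bystander at the right. Origin: centre of its underside.
- vial: Capped vial, 28 mm in diameter, 57 mm high, bystander at the right. Origin: centre of its underside.
There are look-alikes about, which are no part of the job. What is shaped like the small_pot but green or red is not meant.

How it is judged:
By the outcome, as a careful person would: the job done as asked, in the order asked, and still so for the second after the job is handed in, while the arm keeps its last pose, push and grip.
It also fails if it takes over 48 s, if anything falls off the work surface, if the arm or the gripper's body presses on something with over 40 N, if the wrist force passes 120 N, or if a joint passes its speed limit or range.

## Robot

A 7-joint arm with a two-finger parallel gripper is mounted at the origin on a cart in front of the work surface, level with it; the furniture and walls round the work are solid. World frame = base frame: x ahead of the robot, y to its left, z up, the work surface at z = 0. Lengths are in m, angles in rad, forces in N, time in s.
With the tool pointing down it reaches from about 0.425 to 0.875 m from the base axis. Payload 4.7 kg.
Tool frame: the origin (TCP) lies at the very end of the fingers, on their centre line; the grasp point (between the pads) lies 19 mm behind it; z points along the fingers, y is the line along which they close (so a half turn about z gives the same grasp; the last joint's range is limited). The gripper opens to 87 mm and grips with 3 to 60 N. Pads are 19 mm wide; open, the fingers measure 117 mm over their backs; the gripper's body (75 mm by 190 mm) begins 51 mm behind the grasp point.
Start: joints at [1.228, 0.321, -0.07, 1.45, 0.023, 1.371, -0.057], TCP at [0.227, -0.609, 0.223] pointing down, gripper open.
Joint ranges: [-2.86, 2.86], [-0.3, 2.09], [-1.38, 1.24], [0.06, 2.45], [-1.56, 4.7], [0.09, 2.05], [-2.69, 2.69]. Speed limits (rad/s): [2.57, 2.57, 3.14, 3.14, 3.14, 3.14, 3.14].

## Interface

Orientations are given as a rotation vector (axis times angle).
In Python, from bench import get_state, get_image, get_calibration, close_job gives the robot as it stands.
- The arm moves only by the shell command python3 -m crank 'ROWS' [FORCE]. ROWS is JSON, a list of rows, each a list of 5 numbers: the opening, from 0 (shut) to 1 (fully open), then the shift along the world's x, y, z in units of 0.2 m (1.0 is 0.2 m), then the turn about the world's z in units of 2 pi rad (1.0 is 2 pi rad). A call has 1 to 5 rows; each row is the pose to reach, as a shift and turn from the pose commanded when the call began, turning the shorter way round; what a row does not reach only later rows make up. A row lasts 1/8 s, in which the tool goes at most 62.5 mm and 10.7 degrees, less where a joint would pass 70% of its speed; a pose out of reach is approached as far as the arm can. A call with a number of a shift or a turn outside -1 to 1 is refused whole. A call with a gripper value outside its range is refused whole. The fingers move at their own pace and stop on an object; FORCE is the grip in N (left out, the last holds). Time passes only in rows, so rows that repeat a pose let the fingers close. It gives the time, the measured TCP pose, the force, the opening and the grip force at its end, in the units of the state.
- get_state(): the state, without advancing time (a new reading comes with each control period).
- get_image(name): name is "scene" or "top"; returns the picture (384x512x3 uint8, red, green, blue); there is no depth.
- get_calibration(name): a dict with "fovy" (degrees; the focal length in pixels is half the picture's height over the tangent of half this angle, whatever the lens; pixels are square), "cx", "cy" (the principal point, pixels), "R" (3x3) and "t" (3): a world point X has camera coordinates R X + t. Camera axes: x right, y down, z forward; pixel columns grow to the right and rows downward; lengths in m; the calibration is good to about 2 mm. A picture is of the moment at which its call begins. get_calibration takes no time and is no camera call.
- close_job(): hands the job in; it is judged then, once.
The state is a dict: "time": time; "joint_positions": joint angles; "qd": joint speeds; "joint_torque": joint torques, N m; "position": TCP position; "tool_rot": TCP orientation; "ft_force": force on the tool from outside, world axes, zero at the start; "torque": the same for the moment, N m; "grip_width": opening from 0.0 (shut) to 1.0 (fully open); "grip_force": force on a finger pad.
Only numpy, scipy, OpenCV 4.12 (cv2) and the standard library are available. Lean on these libraries where they do the work, as an engineer would, in place of code of your own. Each camera call takes 0.05 s, during which the arm holds its last target. There are 200 camera calls.

## Working session

There is one attempt and no reset: what is moved stays moved. The work goes in short steps, Python scripts to look and compute and a shell command to move; the robot and the scene stay as the last step left them, time stands still between calls to the robot, and variables do not carry over. Pictures are saved under pics/ and viewed, at most 10 in all, crops included, and the job is handed in when it is done.

```bash
mkdir -p pics; cat > h.py <<'E'
import numpy as np, cv2
from bench import *
def cal(n):
    c=get_calibration(n); f=192/np.tan(np.radians(c["fovy"])/2); return c,f,np.array(c["R"]),np.array(c["t"])
def ray(n,u,v,z):
    c,f,R,t=cal(n); o=-R.T@t; d=R.T@np.array([(u-c["cx"])/f,(v-c["cy"])/f,1]); return o+d*(z-o[2])/d[2]
def proj(n,X):
    c,f,R,t=cal(n); p=R@np.array(X)+t; return np.array([c["cx"]+f*p[0]/p[2],c["cy"]+f*p[1]/p[2]])
def shot(n,name):
    im=get_image(n)[...,::-1].copy(); cv2.imwrite(f"pics/{name}.png",im); return im
E
python3 - <<'E'
from h import *
for n in("top","scene"):
    shot(n,n+"0"); c,f,R,t=cal(n); print(n,c["fovy"],c["cx"],c["cy"],f,-R.T@t); print(R.round(2))
s=get_state(); print({k:s[k] for k in("time","position","tool_rot","grip_width","ft_force")})
E
```

```text
top 45.36954114842434 245.9425027649781 190.5174523140941 459.3336802603899 [ 0.34787386 -0.02855402  1.58132413]
[[-0.01 -1.   -0.01]
 [-1.    0.01 -0.1 ]
 [ 0.1   0.01 -1.  ]]
scene 57.543935657697 254.11117788059957 197.41155877881243 349.65181254931775 [ 0.19071832 -0.66174214  0.93621642]
[[ 0.89 -0.45 -0.01]
 [-0.36 -0.68 -0.64]
 [ 0.28  0.58 -0.77]]
{'time': 0.1, 'position': array([ 0.22681331, -0.60862668,  0.22157268]), 'tool_rot': array([-3.09010310e+00, -5.57299960e-01,  6.00608508e-04]), 'grip_width': 0.9998479527484893, 'ft_force': array([ 0.2286241 ,  0.39845081, -0.30241936])}
```

View pics/top0.png

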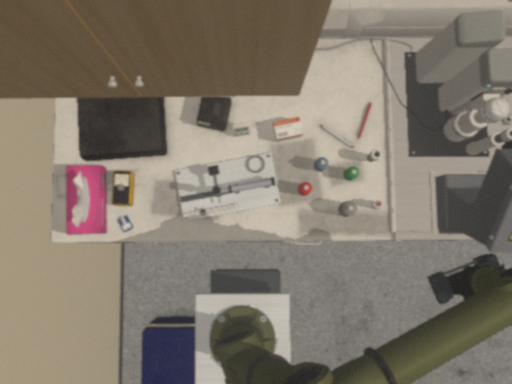

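View pics/scene0.png

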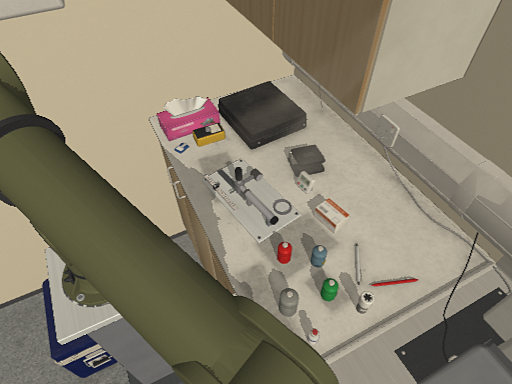

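Candidates: the blue-grey pot at top (321,164), the grey pot at (347,208), and the red (305,188) and green (351,173) look-alikes. Next I'll take a close crop to compare sizes.

```bash
python3 - <<'E'
from h import *
a=cv2.imread("pics/scene0.png")[225:345,260:380]; b=cv2.imread("pics/top0.png")
A=cv2.resize(a,(400,400),interpolation=cv2.INTER_CUBIC)
B=cv2.resize(b[145:225,285:385],(400,320),interpolation=cv2.INTER_CUBIC); B=cv2.copyMakeBorder(B,0,80,0,0,0)
cv2.imwrite("pics/c1.png",np.hstack([A,B]))
G=cv2.resize(b[145:225,165:290],(800,512),interpolation=cv2.INTER_CUBIC); cv2.imwrite("pics/c2.png",G)
E
```

```text
(no output)
```

View pics/c1.png

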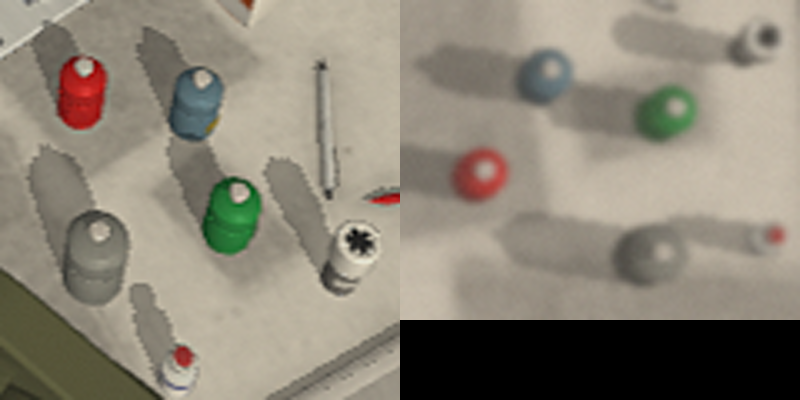

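View pics/c2.png

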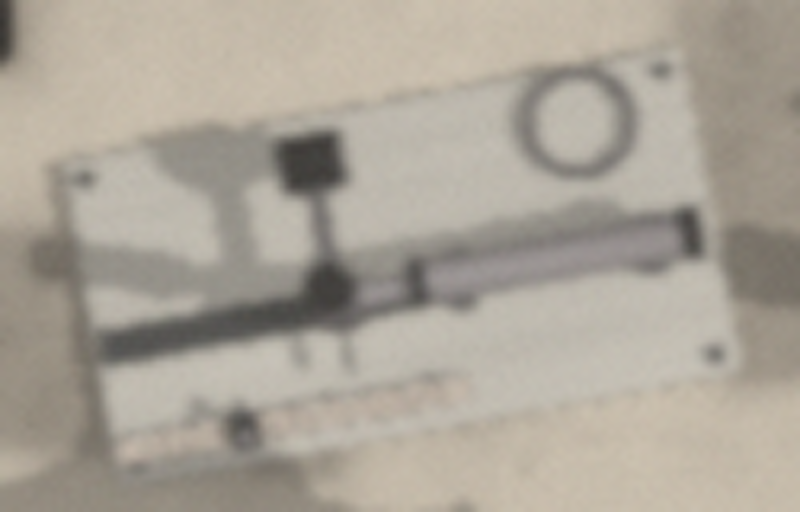

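The crops show the blue-grey pot, knob at top (322,162), as the smaller lead pot. The plain grey one is clearly bigger. In the gauge crop the ring is at (576,122), the knob at (328,285), the pointer stub at about (348,360) and the index saddle at (243,430).

```bash
cat >> h.py <<'E'
def tri(u1,u2):
    A=[];b=[]
    for n,u in(("top",u1),("scene",u2)):
        o=ray(n,*u,0);d=ray(n,*u,.1)-o;d/=np.linalg.norm(d);P=np.eye(3)-np.outer(d,d);A.append(P);b.append(P@o)
    return np.linalg.solve(A[0]+A[1],b[0]+b[1])
E
python3 - <<'E'
from h import *
t=lambda U,V:((U+.5)/6.4-.5+165,(V+.5)/6.4-.5+145)
C=np.array([ray("top",*t(*p),.010)[:2] for p in [(55,165),(680,50),(740,372),(120,478)]])
print("corners",C.round(4).tolist(),"sides",[np.linalg.norm(C[i]-C[i-1]).round(3) for i in range(4)])
ctr=C.mean(0); yd=(C[0]+C[3]-C[1]-C[2]); yd/=np.linalg.norm(yd); xd=np.array([yd[1],-yd[0]])
yaw=np.arctan2(-yd[0],yd[1]); print("ctr",ctr,"yaw deg",np.degrees(yaw))
G=lambda x,y:ctr+x*xd+y*yd
print("seat pred",G(.058,-.11),"meas",ray("top",*t(576,122),.014))
print("knob pred",G(-.015,.035),"meas",ray("top",*t(328,285),.118))
for n,p in(("saddle",(243,430)),("fin",(200,405)),("ptrA",(348,365)),("ptrB",(298,360))):
    q=ray("top",*t(*p),.033)[:2]-ctr; print(n,q@xd,q@yd)
# pots
for n,im in(("top",cv2.imread("pics/top0.png")),("scene",cv2.imread("pics/scene0.png"))):
    h=cv2.cvtColor(im,cv2.COLOR_BGR2HSV); m=cv2.inRange(h,(95,60,40),(115,255,255))
    k,l,s,c=cv2.connectedComponentsWithStats(m)
    print(n,[(s[i].tolist(),c[i].round(1).tolist()) for i in range(1,k) if s[i][4]>60])
X=tri(((148.5)/4-.5+285,67.5/4-.5+145),(202.5/3.333-.5+260,74.5/3.333-.5+225)); print("pot knob",X)
print("via top z=.076",ray("top",148.5/4-.5+285,67.5/4-.5+145,.076))
X=[ray("top",(262.5)/4-.5+285,252.5/4-.5+145,.09)]; print("large",X)
for q in((466,172),(88,173),(276,110)): print(ray("top",q[0]/4+285,q[1]/4+145,.07))
E
```

```text
corners [[0.5703, 0.2355], [0.6303, -0.1026], [0.4555, -0.1326], [0.4013, 0.1993]] sides [np.float64(0.173), np.float64(0.343), np.float64(0.177), np.float64(0.336)]
ctr [0.51437541 0.04990903] yaw deg 9.673954454454167
seat pred [ 0.59003519 -0.04878037] meas [ 0.59082765 -0.04596511  0.014     ]
knob pred [0.49370727 0.08189071] meas [0.4933318  0.08002054 0.118     ]
saddle -0.07413259169700828 0.09512664884208177
fin -0.057137183672119465 0.11529603329951009
ptrA -0.05000543089380445 0.034777304459496304
ptrB -0.04275560165501409 0.06035038031842247
top []
scene [([311, 254, 14, 13, 61], [316.4, 260.8]), ([54, 341, 43, 20, 139], [74.3, 350.8]), ([65, 357, 51, 21, 299], [85.7, 367.1])]
pot knob [ 0.58788131 -0.26765627  0.07461764]
via top z=.076 [ 0.58692854 -0.26706278  0.076     ]
large [array([ 0.43233308, -0.35371011,  0.09      ])]
[ 0.49695408 -0.52896694  0.07      ]
[ 0.4985822  -0.21774464  0.07      ]
[ 0.54975777 -0.37419894  0.07      ]
```

```bash
python3 -m crank '[[1,0.9,0.86,0,0],[1,0.9,0.86,0,0],[1,0.9,0.86,0,0],[1,0.9,0.86,0,0],[1,0.9,0.86,0,0]]' 30; python3 -m crank '[[1,0.9,0.85,-0.1,0],[1,0.9,0.85,-0.2,0],[1,0.9,0.85,-0.3,0],[1,0.9,0.85,-0.3,0],[1,0.9,0.85,-0.3,0]]'; python3 - <<'E'
from h import *
im=shot("scene","s1");b=shot("top","t1"); s=get_state(); print(s["position"],s["tool_rot"])
A=cv2.resize(im[210:310,250:370],(480,400)); B=cv2.resize(b[130:210,290:354],(320,400))
cv2.imwrite("pics/c3.png",np.hstack([A,B]))
E
```

```text
time: 0.72
position: [0.4125, -0.4311, 0.2224]
tool_rot: [-3.086, -0.575, -0.004]
ft_force: [-2.1, -0.1, -0.1]
grip_width: 1.0
grip_force: 0.0
time: 1.35
position: [0.5888, -0.2611, 0.1599]
tool_rot: [-3.084, -0.569, 0.002]
ft_force: [-0.5, 0.5, 0.4]
grip_width: 1.002
grip_force: 0.0
[ 0.58676284 -0.26662483  0.16138629] [-3.09038871e+00 -5.59839318e-01  3.00077472e-03]
```

View pics/c3.png

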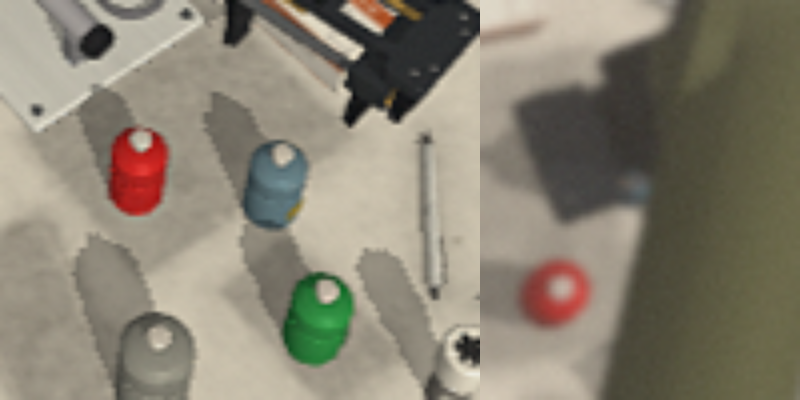

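The crop shows the open fingers spanning the blue-grey pot, knob at crop (283,152). The red and green pots are clear of them, so I'll descend and grip.

```bash
python3 -m crank '[[1,0,0,-0.2,0],[1,0,0,-0.4,0],[1,0,0,-0.55,0],[1,0,0,-0.65,0],[1,0,0,-0.7,0]]'; python3 -m crank '[[0.2,0,0,0,0],[0.2,0,0,0,0],[0.2,0,0,0,0],[0.2,0,0,0,0],[0.2,0,0,0,0]]' 30;python3 -m crank '[[0.2,0,0,0,0],[0.2,0,0,0,0],[0.2,0,0,0,0]]'
```

```text
time: 2.08
position: [0.586, -0.2688, 0.022]
tool_rot: [3.092, 0.554, -0.002]
ft_force: [0.2, 0.3, 0.4]
grip_width: 0.997
grip_force: 0.0
time: 2.7
position: [0.5874, -0.2676, 0.0231]
tool_rot: [3.09, 0.558, 0.001]
ft_force: [0.4, -4.2, 0.8]
grip_width: 0.517
grip_force: 1.8
time: 3.08
position: [0.5876, -0.2682, 0.0232]
tool_rot: [3.09, 0.556, 0.002]
ft_force: [3.2, -4.1, 2.2]
grip_width: 0.47
grip_force: 30.0
```

```bash
python3 -m crank '[[0.2,0,0,0.15,0],[0.2,0,0,0.35,0],[0.2,0,0,0.55,0],[0.2,0,0.1,0.6,0],[0.2,0,0.3,0.6,0]]'; python3 -m crank '[[0.2,0,0.25,0,-0.015],[0.2,0.01,0.5,0,-0.03],[0.2,0.015,0.7,0,-0.03],[0.2,0.015,0.8,0,-0.03],[0.2,0.015,0.8,0,-0.03]]'; python3 -m crank '[[0.2,0,0,-0.15,0],[0.2,0,0,-0.25,0],[0.2,0,0,-0.25,0]]'; python3 - <<'E'
from h import *
im=shot("scene","s2");b=shot("top","t2"); s=get_state(); print(s["position"],s["tool_rot"])
A=cv2.resize(im[160:250,230:320],(600,600),interpolation=cv2.INTER_CUBIC)
cv2.imwrite("pics/c4.png",A)
E
```

```text
time: 3.7
position: [0.5856, -0.2063, 0.141]
tool_rot: [-3.091, -0.553, 0.004]
ft_force: [0.3, 1.0, -5.4]
grip_width: 0.472
grip_force: 30.0
time: 4.32
position: [0.5886, -0.0442, 0.141]
tool_rot: [-3.129, -0.271, 0.005]
ft_force: [-0.9, -1.2, -5.1]
grip_width: 0.476
grip_force: 30.0
time: 4.7
position: [0.5877, -0.0485, 0.0899]
tool_rot: [-3.13, -0.261, 0.009]
ft_force: [-0.1, 0.5, -5.6]
grip_width: 0.47
grip_force: 30.0
[ 0.59017363 -0.04782417  0.09269543] [ 3.13052746e+00  2.62368114e-01 -1.08437552e-04]
```

View pics/c4.png

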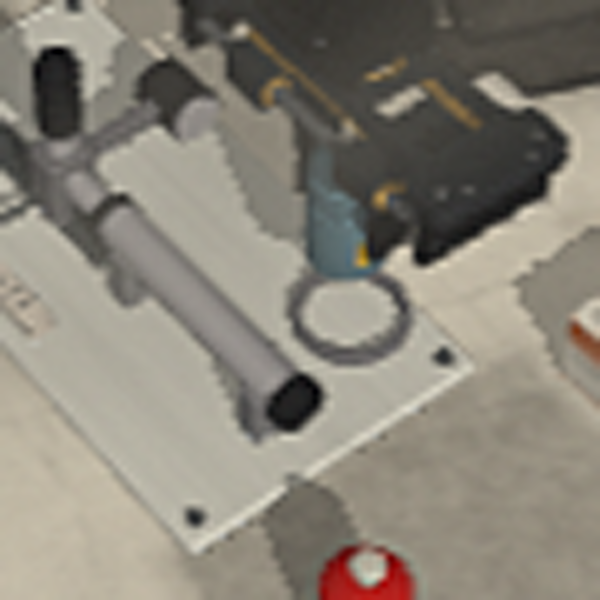

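The crop shows the pot, bottom edge near (340,276), hanging upright above the ring, which is centred near (350,315).

```bash
python3 - <<'E'
from h import *
s=600/90
t=lambda U,V:((U+.5)/s-.5+230,(V+.5)/s-.5+160)
inv=lambda p:((p[0]+.5-230)*s-.5,(p[1]+.5-160)*s-.5)
print("ring c (scene)",ray("scene",*t(350,314),.018))
z=.0703
for c in((.5905,-.0475),(.59,-.048)):
    P=np.array([inv(proj("scene",[c[0]+.021*np.cos(a),c[1]+.021*np.sin(a),z])) for a in np.linspace(0,6.28,73)])
    print(c,"pot bottom x",P[:,0].min(),P[:,0].max(),"ymax",P[:,1].max(),P[P[:,1].argmax()])
E
```

```text
ring c (scene) [ 0.58920085 -0.05299701  0.018     ]
(0.5905, -0.0475) pot bottom x 308.4608949963175 395.22615216720885 ymax 271.832925769746 [355.39255354 271.83292577]
(0.59, -0.048) pot bottom x 308.0619558451182 394.8593599093688 ymax 272.92238262854437 [355.00642984 272.92238263]
```

```bash
python3 - <<'E'
from h import *
def ring(n,f,g,r=22):
    u,v=proj(n,[*g,.014]); u,v=int(u),int(v)
    im=cv2.cvtColor(cv2.imread(f),cv2.COLOR_BGR2GRAY)[v-16:v+17,u-18:u+19]
    im=cv2.resize(im,None,fx=8,fy=8,interpolation=cv2.INTER_CUBIC)
    m=(im<cv2.GaussianBlur(im,(0,0),40)-15).astype(np.uint8)
    cs,h=cv2.findContours(m,cv2.RETR_CCOMP,cv2.CHAIN_APPROX_NONE)
    for i,c in enumerate(cs):
        if cv2.contourArea(c)>2000:
            e=cv2.fitEllipse(c); p=[(e[0][k]+.5)/8-.5+o for k,o in((0,u-18),(1,v-16))]
            print(n,f,"hole" if h[0][i][3]>=0 else "outer",cv2.contourArea(c),np.round(e[1],1)/8,ray(n,*p,.018).round(4),ray(n,*p,.014).round(4))
ring("top","pics/top0.png",(.59,-.048)); ring("scene","pics/scene0.png",(.59,-.050)); ring("scene","pics/s2.png",(.59,-.050))
im=cv2.imread("pics/s2.png"); h=cv2.cvtColor(im,cv2.COLOR_BGR2HSV); m=cv2.inRange(h,(90,45,40),(118,255,255)); 
r=m[175:210,268:300]; ys,xs=np.nonzero(r); print("blue x",xs.min()+268,xs.max()+268,"y",ys.max()+175)
for y in range(192,205): print(y,(np.nonzero(m[y,268:300])[0]+268).tolist())
E
```

```text
top pics/top0.png outer 2965.5 [ 2.4625 35.4875] [ 0.5387 -0.0708  0.018 ] [ 0.5392 -0.0709  0.014 ]
top pics/top0.png outer 17987.5 [18.3625 19.6625] [ 0.5916 -0.0452  0.018 ] [ 0.5923 -0.0453  0.014 ]
top pics/top0.png hole 8706.0 [12.9375 13.4125] [ 0.5902 -0.0459  0.018 ] [ 0.5908 -0.0459  0.014 ]
scene pics/scene0.png outer 2975.5 [6.7875 9.375 ] [ 0.5395 -0.086   0.018 ] [ 0.541  -0.0835  0.014 ]
scene pics/scene0.png outer 15226.0 [15.8   19.225] [ 0.5896 -0.0514  0.018 ] [ 0.5913 -0.0488  0.014 ]
scene pics/scene0.png hole 7114.5 [10.05   14.1375] [ 0.5889 -0.0515  0.018 ] [ 0.5907 -0.0488  0.014 ]
scene pics/s2.png outer 2984.0 [6.825 9.375] [ 0.5395 -0.0859  0.018 ] [ 0.541  -0.0834  0.014 ]
scene pics/s2.png outer 21982.5 [22.45   27.4875] [ 0.6081 -0.036   0.018 ] [ 0.6099 -0.0333  0.014 ]
scene pics/s2.png hole 7360.5 [10.3    14.2625] [ 0.5892 -0.0511  0.018 ] [ 0.591  -0.0485  0.014 ]
blue x 278 286 y 201
192 []
193 [281, 282]
194 [283]
195 [281, 282, 283, 284]
196 [281, 282]
197 [281, 282]
198 [281, 282]
199 [279, 280, 281, 282, 286]
200 [278, 279, 280, 281, 282, 283, 284, 285]
201 [280, 281, 282, 283]
202 []
203 []
204 []
```

Both views put the ring centre at (0.5906, -0.048), and the pot is within about 1 mm of that. I'll lower it gently while watching the force.

```bash
python3 -m crank '[[0.2,0,0,-0.12,0],[0.2,0,0,-0.2,0],[0.2,0,0,-0.22,0],[0.2,0,0,-0.24,0],[0.2,0,0,-0.24,0]]'; python3 -m crank '[[0.2,0,0,-0.01,0],[0.2,0,0,-0.02,0],[0.2,0,0,-0.03,0],[0.2,0,0,-0.03,0]]';python3 -m crank '[[0.2,0,0,-0.005,0],[0.2,0,0,-0.01,0],[0.2,0,0,-0.015,0],[0.2,0,0,-0.02,0],[0.2,0,0,-0.02,0]]'; python3 - <<'E'
from h import *
im=shot("scene","s3")
cv2.imwrite("pics/c5.png",cv2.resize(im[160:250,230:320],(600,600),interpolation=cv2.INTER_CUBIC))
E
```

```text
time: 5.42
position: [0.5903, -0.0471, 0.045]
tool_rot: [3.13, 0.264, 0.001]
ft_force: [0.2, -0.9, -5.7]
grip_width: 0.47
grip_force: 30.0
time: 5.92
position: [0.5898, -0.0471, 0.0383]
tool_rot: [-3.13, -0.264, 0.001]
ft_force: [-0.4, 0.2, -5.0]
grip_width: 0.471
grip_force: 30.0
time: 6.55
position: [0.5899, -0.0471, 0.0345]
tool_rot: [3.13, 0.264, -0.0]
ft_force: [-0.1, -0.5, -6.1]
grip_width: 0.475
grip_force: 30.0
```

View pics/c5.png

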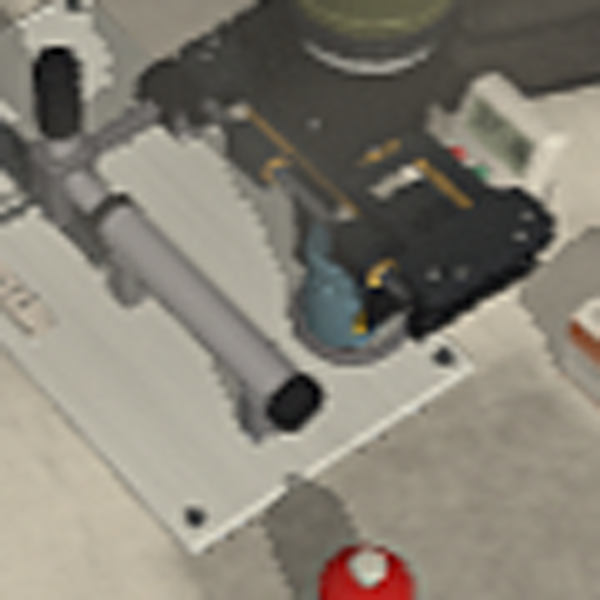

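The pot is inside the ring, with the ring's front rim visible below the body at crop (345,350). No contact yet, so I'll go down the last few mm.

```bash
python3 -m crank '[[0.2,0,0,-0.005,0],[0.2,0,0,-0.005,0],[0.2,0,0,-0.01,0],[0.2,0,0,-0.01,0]]'; python3 -m crank '[[0.2,0,0,-0.003,0],[0.2,0,0,-0.006,0],[0.2,0,0,-0.006,0]]'
```

```text
time: 7.1
position: [0.5902, -0.0471, 0.0331]
tool_rot: [3.13, 0.264, 0.0]
ft_force: [-1.3, 0.9, -0.9]
grip_width: 0.47
grip_force: 30.0
time: 7.48
position: [0.5903, -0.0471, 0.0331]
tool_rot: [3.13, 0.264, 0.0]
ft_force: [-4.6, -0.4, 8.0]
grip_width: 0.467
grip_force: 30.0
```

Contact came at exactly 10 mm above the pick height, so the pot is on the seat floor. Now I'll release and rise.

```bash
python3 -m crank '[[0.2,0,0,0.006,0],[0.8,0,0,0.006,0],[0.8,0,0,0.006,0],[0.8,0,0,0.006,0],[0.8,0,0,0.006,0]]'; python3 -m crank '[[0.8,0,0,0.05,0],[0.8,0,0,0.2,0],[0.8,0,0,0.45,0],[0.8,0,0,0.7,0],[0.8,0,0,0.8,0]]';  python3 -m crank '[[1,-0.2,0.28,0,0],[1,-0.4,0.5,0,0],[1,-0.484,0.645,0,0],[1,-0.484,0.645,0,0],[1,-0.484,0.645,0,0]]'; python3 - <<'E'
from h import *
im=shot("scene","s4"); s=get_state(); print(s["position"],s["tool_rot"])
cv2.imwrite("pics/c6.png",cv2.resize(im[150:250,200:320],(720,600),interpolation=cv2.INTER_CUBIC))
E
```

```text
time: 8.1
position: [0.5902, -0.0471, 0.0326]
tool_rot: [3.13, 0.264, 0.0]
ft_force: [-0.3, 0.1, 0.3]
grip_width: 0.778
grip_force: 0.0
time: 8.72
position: [0.5918, -0.0469, 0.197]
tool_rot: [3.129, 0.264, 0.01]
ft_force: [0.1, 0.8, -0.3]
grip_width: 0.8
grip_force: 0.0
time: 9.35
position: [0.4934, 0.081, 0.1924]
tool_rot: [3.13, 0.263, -0.0]
ft_force: [-0.3, -0.1, 0.3]
grip_width: 1.003
grip_force: 0.0
[0.49364355 0.08055269 0.19234657] [ 3.13023420e+00  2.61243141e-01 -5.47389830e-04]
```

View pics/c6.png

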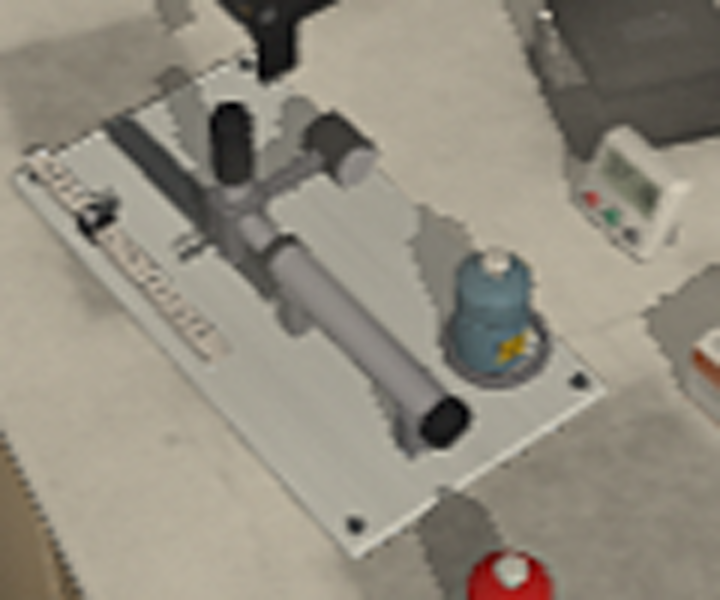

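The pot stands upright in the ring, near crop (495,320). The knob is at (232,140) and the index fin near (105,210). Next I'll grip the knob.

```bash
python3 -m crank '[[1,0,0,-0.2,0],[1,0,0,-0.4,0],[1,0,0,-0.5,0],[1,0,0,-0.555,0],[1,0,0,-0.555,0]]'; python3 -m crank '[[0.1,0,0,0,0],[0.1,0,0,0,0],[0.1,0,0,0,0],[0.1,0,0,0,0],[0.1,0,0,0,0]]' 40;python3 -m crank '[[0.1,0,0,0,0],[0.1,0,0,0,0],[0.1,0,0,0,0],[0.1,0,0,0,0]]'
```

```text
time: 10.02
position: [0.4932, 0.0812, 0.081]
tool_rot: [-3.13, -0.262, 0.002]
ft_force: [-0.6, -0.1, 1.2]
grip_width: 1.002
grip_force: 0.0
time: 10.65
position: [0.4932, 0.0819, 0.0817]
tool_rot: [3.13, 0.264, 0.0]
ft_force: [0.6, -1.0, 0.9]
grip_width: 0.519
grip_force: 0.0
time: 11.15
position: [0.4934, 0.0807, 0.0816]
tool_rot: [3.129, 0.262, -0.0]
ft_force: [0.2, -4.7, -0.1]
grip_width: 0.268
grip_force: 40.0
```

```bash
python3 -m crank '[[0.1,-0.008,0.05,0,0],[0.1,-0.017,0.1,0,0],[0.1,-0.025,0.15,0,0],[0.1,-0.034,0.2,0,0],[0.1,-0.042,0.246,0,0]]'; python3 -m crank '[[0.1,0,0,0,0],[0.1,0,0,0,0]]'; python3 - <<'E'
from h import *
im=shot("scene","s5");b=shot("top","t5")
A=cv2.resize(im[155:205,195:260],(780,600),interpolation=cv2.INTER_CUBIC);cv2.imwrite("pics/c7.png",A)
E
```

```text
time: 11.78
position: [0.4845, 0.1296, 0.0815]
tool_rot: [3.128, 0.262, -0.002]
ft_force: [-0.7, -7.4, 1.7]
grip_width: 0.264
grip_force: 40.0
time: 12.02
position: [0.4845, 0.1296, 0.0815]
tool_rot: [3.129, 0.263, -0.002]
ft_force: [-0.4, -6.0, 2.5]
grip_width: 0.267
grip_force: 40.0
```

View pics/c7.png

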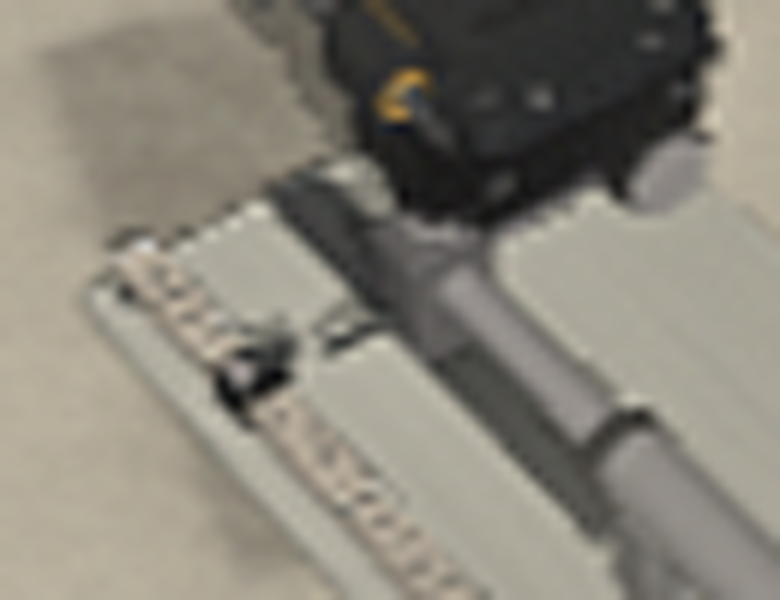

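The pointer shows at about (315–385, 300–350) and the saddle with its fin at about (225–295, 330–410). I'll compare them with the projected geometry.

```bash
python3 - <<'E'
from h import *
ctr=np.array([.5144,.0495]);a=np.radians(9.67);xd=np.array([np.cos(a),np.sin(a)]);yd=np.array([-np.sin(a),np.cos(a)])
s=get_state()["position"][:2]; k=(s-ctr); print("knob gauge",k@xd,k@yd)
y0=k@yd
pr=lambda x,y,z:((proj("scene",[*(ctr+x*xd+y*yd),z])+.5-[195,155])*12-.5).round(0)
print("ptr root..tip",pr(-.03,y0,.033),pr(-.055,y0,.033), "shadow-level",pr(-.055,y0,.01))
for y in(.085,.09,.095,.1,.105): print(y,"fin end -.058",pr(-.058,y,.033),"saddle -.072 top",pr(-.072,y,.034))
# enlarge both views in one picture
im=cv2.imread("pics/s5.png");b=cv2.imread("pics/t5.png")
A=cv2.resize(im[174:194,209:231],(440,400),interpolation=cv2.INTER_CUBIC)
u,v=proj("top",[*(ctr-.06*xd+.09*yd),.033]).round().astype(int); print(u,v)
b0=cv2.imread("pics/top0.png")
B=np.vstack([cv2.resize(q[v-10:v+10,u-18:u+18],(360,200),interpolation=cv2.INTER_CUBIC) for q in(b0,b)])
cv2.imwrite("pics/c8.png",cv2.convertScaleAbs(np.hstack([A,B]),alpha=1.2))
E
```

```text
knob gauge -0.01597360795712892 0.08380036509627971
ptr root..tip [394. 311.] [322. 350.] shadow-level [329. 402.]
0.085 fin end -.058 [311. 352.] saddle -.072 top [270. 372.]
0.09 fin end -.058 [302. 342.] saddle -.072 top [261. 361.]
0.095 fin end -.058 [292. 332.] saddle -.072 top [251. 351.]
0.1 fin end -.058 [283. 322.] saddle -.072 top [242. 341.]
0.105 fin end -.058 [274. 312.] saddle -.072 top [233. 331.]
203 207
```

View pics/c8.png

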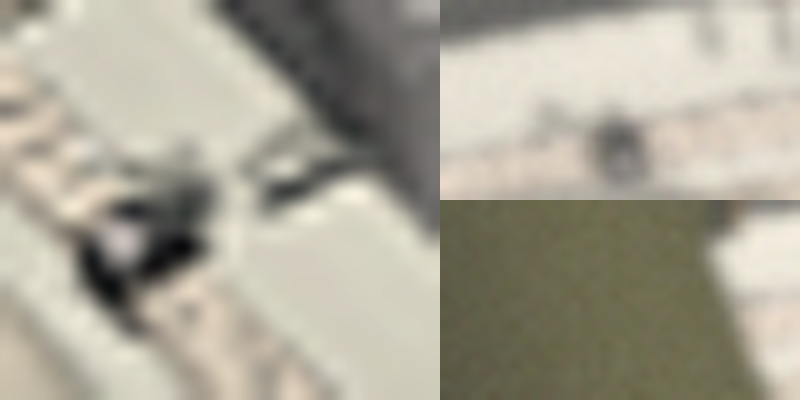

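The left panel shows the dark pointer ending near (262,200) and the black saddle at about (85–205, 190–320). The top-right panel shows the fin just above the saddle at (620,118), with shadows offset left. I'm out of picture views, so I'll rectify both views onto the z = 33 mm plane and read the fin and pointer numerically.

```bash
cat > rect.py <<'E'
from h import *
ctr=np.array([.5144,.0495]);a=np.radians(9.67);xd=np.array([np.cos(a),np.sin(a)]);yd=np.array([-np.sin(a),np.cos(a)])
def rect(n,f,xs,ys,z=.033):
    im=cv2.cvtColor(cv2.imread(f),cv2.COLOR_BGR2GRAY)
    P=np.array([[proj(n,[*(ctr+x*xd+y*yd),z]) for y in ys] for x in xs],np.float32)
    return cv2.remap(im,P[...,0],P[...,1],cv2.INTER_CUBIC)
E
python3 - <<'E'
from rect import *
ys=np.arange(.076,.126,.002);xs=np.arange(-.048,-.082,-.003)
for n,f in(("top","pics/top0.png"),("scene","pics/s4.png"),("scene","pics/s5.png")):
    r=rect(n,f,xs,ys); print(f); print("      "+" ".join(f"{int(y*1000+.5):3d}" for y in ys))
    for x,q in zip(xs,r): print(f"{x*1000:5.0f} "+" ".join(f"{v:3d}" for v in q))
ys=np.arange(.026,.046,.001)
for n,f in(("top","pics/top0.png"),("scene","pics/s4.png")):
    print(f);print("      "+" ".join(f"{int(y*1000+.5):3d}" for y in ys))
    for x,q in zip((-.04,-.044,-.048,-.051,-.054,-.057),rect(n,f,(-.04,-.044,-.048,-.051,-.054,-.057),ys)): print(f"{x*1000:5.0f} "+" ".join(f"{v:3d}" for v in q))
E
```

```text
pics/top0.png
       76  78  80  82  84  86  88  90  92  94  96  98 100 102 104 106 108 110 112 114 116 118 120 122 124
  -48 191 190 189 189 189 190 190 190 189 189 189 189 190 190 189 188 188 188 187 186 185 184 184 186 188
  -51 189 189 189 188 188 189 189 188 188 188 187 187 188 188 188 187 187 187 185 181 178 176 177 181 184
  -54 190 189 186 187 188 189 189 187 186 185 183 182 183 185 186 185 182 180 174 168 163 162 167 175 179
  -57 187 187 189 188 186 186 186 183 177 172 169 170 174 179 180 179 175 170 162 155 152 153 158 166 174
  -60 184 183 182 181 181 180 178 171 161 153 150 154 158 160 162 163 161 157 153 149 147 148 154 162 168
  -63 172 172 171 169 167 164 161 149 137 127 123 125 133 139 146 148 148 148 150 151 152 151 151 152 157
  -66 167 168 165 160 153 145 132 116 107  99  97  99 106 114 126 137 148 154 158 161 162 157 150 150 154
  -69 174 174 170 165 154 140 121 101  88  81  82  86  93 104 121 134 150 161 169 173 172 167 163 163 164
  -72 176 174 171 168 156 139 116  99  88  86  85  87  92 104 120 132 145 158 169 173 175 174 174 173 174
  -75 173 168 165 161 152 
[... 3601 characters left out ...]

  -57 186 186 185 184 182 180 179 178 178 179 180 182 183 183 184 184 184 184 184 186
pics/s4.png
       26  27  28  29  30  31  32  33  34  35  36  37  38  39  40  41  42  43  44  45
  -40 179 178 170 155 133 113  97  88  91 104 120 139 149 151 145 138 131 130 133 141
  -44 163 152 135 115  99  84  74  72  80  98 117 138 150 156 152 141 129 119 115 118
  -48 173 164 151 135 116  99  88  81  83  93 110 131 143 147 142 132 121 117 117 124
  -51 175 165 148 133 115  98  84  78  82  99 121 144 157 157 147 136 128 124 127 136
  -54 163 154 142 128 114 100  92  93 100 114 128 141 149 151 149 146 144 144 149 154
  -57 170 164 156 149 144 142 142 148 154 160 165 167 166 165 163 161 160 161 163 165
```

Pointer to fin still to go: about 8.5 mm in the scene view and about 11 mm in the top view. I'll advance 9 mm and compare the two locally.

```bash
python3 -m crank '[[0.1,-0.002,0.015,0,0],[0.1,-0.005,0.03,0,0],[0.1,-0.0075,0.045,0,0],[0.1,-0.0075,0.045,0,0],[0.1,-0.0075,0.045,0,0]]'; python3 - <<'E'
from rect import *
shot("scene","s6")
ims=[get_image("scene")[...,::-1].astype(float) for _ in range(6)]; cv2.imwrite("pics/s6.png",np.mean(ims,0).astype(np.uint8))
ys=np.arange(.080,.112,.001);xs=np.arange(-.042,-.070,-.002)
print("      "+" ".join(f"{int(y*1000+.5):3d}" for y in ys))
for x,q in zip(xs,rect("scene","pics/s6.png",xs,ys)): print(f"{x*1000:5.0f} "+" ".join(f"{v:3d}" for v in q))
E
```

```text
time: 12.75
position: [0.483, 0.1382, 0.0816]
tool_rot: [3.128, 0.262, -0.002]
ft_force: [0.4, -6.4, 2.5]
grip_width: 0.264
grip_force: 40.0
       80  81  82  83  84  85  86  87  88  89  90  91  92  93  94  95  96  97  98  99 100 101 102 103 104 105 106 107 108 109 110 111
  -42 182 187 192 194 191 178 160 137 108  86  70  63  66  78  90 102 113 119 123 127 128 128 127 126 129 135 147 159 169 177 180 180
  -44 176 182 188 194 194 188 171 149 120  94  75  63  65  75  88 100 109 117 121 124 123 121 119 120 128 138 151 161 169 174 178 178
  -46 175 177 180 184 187 184 173 152 126 101  87  82  85  94 105 113 119 123 125 127 127 126 127 130 138 149 160 170 175 177 177 176
  -48 177 178 179 180 179 173 161 142 120  97  83  78  83  93 105 116 123 128 128 127 127 128 131 137 145 154 166 174 179 180 179 176
  -50 177 180 184 188 188 180 166 145 115  88  66  58  61  75  91 108 118 121 122 120 120 121 122 125 132 141 153 168 176 180 179 177
  -52 174 178 184 192 194 190 173 150 120  95  75  63  65  76  89 102 113 120 127 130 130 126 122 119 123 133 145 159 167 172 174 174
  -54 172 173 177 181
[... 484 characters left out ...]
57 166 172 175 175 174 173 172
  -62 186 185 180 173 164 152 138 121 104  89  80  74  73  76  83  90  99 107 116 123 130 136 141 150 158 168 176 180 180 178 175 172
  -64 176 173 169 162 150 133 113  93  77  66  60  57  57  62  71  82  94 103 110 115 119 127 134 142 152 162 172 179 182 181 178 174
  -66 147 138 129 120 111 100  86  72  58  49  48  53  60  68  76  86  96 107 113 116 117 117 118 122 130 138 149 161 169 171 170 169
  -68 100  82  70  63  62  59  57  53  52  52  55  59  63  69  75  83  92 105 118 127 128 122 112 106 107 116 127 139 147 152 154 156
  -70  73  46  25  14  15  24  33  45  53  58  59  58  57  56  60  66  79  94 114 132 143 143 138 129 125 126 132 138 142 146 151 158
```

The pointer reads 91.2 mm and the fin about 92.2 mm, so I'll add 1 mm, hold and check everything.

```bash
python3 -m crank '[[0.1,-0.001,0.005,0,0],[0.1,-0.001,0.005,0,0],[0.1,-0.001,0.005,0,0],[0.1,-0.001,0.005,0,0]]'; python3 - <<'E'
from rect import *
cv2.imwrite("pics/s7.png",np.mean([get_image("scene")[...,::-1].astype(float) for _ in range(6)],0).astype(np.uint8))
ys=np.arange(.080,.106,.001);xs=np.arange(-.046,-.066,-.002)
print("      "+" ".join(f"{int(y*1000+.5):3d}" for y in ys))
for x,q in zip(xs,rect("scene","pics/s7.png",xs,ys)): print(f"{x*1000:5.0f} "+" ".join(f"{v:3d}" for v in q))
a=cv2.imread("pics/s4.png",0).astype(int);b=cv2.imread("pics/s7.png",0).astype(int)
u,v=proj("scene",[.59,-.048,.05]).astype(int); print("pot change",np.abs(a-b)[v-10:v+10,u-8:u+8].mean())
E
```

```text
time: 13.6
position: [0.4828, 0.1392, 0.0815]
tool_rot: [3.128, 0.262, -0.002]
ft_force: [-1.4, -6.0, 3.7]
grip_width: 0.266
grip_force: 40.0
       80  81  82  83  84  85  86  87  88  89  90  91  92  93  94  95  96  97  98  99 100 101 102 103 104 105
  -46 174 176 177 177 173 166 152 135 115  95  80  68  59  57  65  78  95 112 122 128 129 128 128 131 139 150
  -48 177 179 180 178 174 165 156 142 128 108  91  76  66  65  70  83  96 110 118 122 125 128 131 137 145 155
  -50 179 182 186 189 188 181 173 159 139 119  97  83  76  76  84  95 103 109 114 116 118 119 121 124 132 141
  -52 175 179 184 190 192 186 172 154 133 114  99  89  86  88  94 101 109 118 126 131 131 126 122 119 123 133
  -54 172 173 176 179 179 175 163 148 131 117 110 106 106 109 113 121 131 142 151 157 158 153 143 138 136 142
  -56 173 175 177 177 174 167 160 151 144 135 129 125 123 124 128 134 142 153 160 163 161 156 150 147 149 155
  -58 174 177 180 180 178 172 165 156 146 136 127 122 120 120 123 129 135 143 146 145 142 141 144 148 153 159
  -60 176 180 183 183 179 169 155 142 130 120 111 104 101 102 105 110 116 121 129 133 136 138 141 148 156 165
  -62 187 186 181 174 165 153 138 121 104  90  80  75  73  77  83  90  99 107 115 122 129 135 140 149 158 167
  -64 176 174 170 162 151 133 113  93  77  65  59  56  57  61  71  82  94 103 109 114 118 126 134 142 153 162
  -66 146 137 129 119 111 100  86  72  58  48  47  52  60  68  76  86  96 107 113 116 117 118 120 123 131 139
pot change 2.90625
```

The pointer now reads 92.2 mm and the fin 92.2 mm. The fin region and the pot haven't changed, so I'm handing in.

```bash
python3 -c "from bench import close_job; print(close_job())"
```

```text
the job is handed in; nothing more can be done
None
```

The job is handed in, verdict not shown: the blue-grey small pot stands released in the ring seat, and the rod is held about 60 mm out. Pointer and fin agree to about 1 mm in the scene view; the top view, taken earlier, put the fin 1–2 mm further out.

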